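# Put the bread roll away in the flush-topped bread keeper

## Robot

A 6-joint arm with a two-finger parallel gripper is mounted at the origin on a cart in front of the work surface, level with it; the furniture and walls round the work are solid. World frame = base frame: x ahead of the robot, y to its left, z up, the work surface at z = 0. Lengths are in m, angles in rad, forces in N, time in s.
With the tool pointing down it reaches from about 0.375 to 0.975 m from the base axis. Payload 3.8 kg.
Tool frame: the origin (TCP) lies midway between the tips of the shut fingers; the grasp point (between the pads) lies 19 mm behind it; z points along the fingers, y is the line along which they close (so a half turn about z gives the same grasp; the last joint's range is limited). The gripper opens to 85 mm and grips with 20 to 120 N. Pads are 22 mm wide; open, the fingers measure 114 mm over their backs; the gripper's body (76 mm by 85 mm) begins 54 mm behind the grasp point. The pads swing forward as they close: fully open they stand 13 mm farther back than shut.
Start: joints at [-1.357, 0.264, 1.604, -0, 1.274, -0.037], TCP at [0.168, -0.654, 0.231] pointing down, gripper open.
Joint ranges: [-2.63, 2.63], [-0.94, 2.18], [0.31, 2.57], [-1.31, 4.45], [0, 2.66], [-2.55, 2.55]. Speed limits (rad/s): [2.57, 2.57, 3.14, 3.14, 3.14, 3.14].

## Interface

Orientations are given as a rotation vector (axis times angle).
In Python, from workcell import status, read_camera, workorder, masks_of gives the robot as it stands.
- The arm moves only by the tool drive_tool, never from a script. Its argument "rows" is a list of rows, each a list of 7 numbers: the turn, a rotation vector about the tool's x, y, z in degrees, then the shift along the tool's x, y, z in m, then the opening, from 0 (shut) to 1 (fully open). In form: [[ax, ay, az, tx, ty, tz, claw], ...]. A call has 1 to 8 rows; each row shifts and turns the commanded pose from where the row before left it, along the tool's axes as they then stand; what a row does not reach is not made up. A row lasts 1/12 s, in which the tool goes at most 41.7 mm and 7.16 degrees, less where a joint would pass 70% of its speed; a pose out of reach is approached as far as the arm can. A call is refused whole if a number of a shift passes 0.0417 or a number of a turn 7.16, either way. A call with a gripper value outside its range is refused whole. The fingers move at their own pace and stop on an object; "force" is the grip in N (left out, the last holds). Time passes only in rows, so rows that do not move let the fingers close. It gives the time, the measured TCP pose, the force, the opening and the grip force at its end, in the units of the state.
- status.read_state(): the state, without advancing time (a new reading comes with each control period).
- read_camera(name): name is "scene" or "top" or "wrist"; returns a dict with "color" (400x640x3 uint8, red, green, blue), "intrinsics" (3x3 intrinsics, pixels), "D" ([k1, k2, p1, p2, k3] as OpenCV has them; the pictures are not rectified), "world_from_camera" (4x4, takes a point from camera to world coordinates); the wrist camera has in their place "mount" (4x4, takes a point from camera to tool coordinates, whose origin is the TCP and whose axes are the flange's). Camera axes: x right, y up, looking along -z (the intrinsics and any distortion apply to the point x, -y, -z); pixel columns grow to the right and rows downward; lengths in m; the calibration is good to about 2 mm. A picture is of the moment at which its call begins: read the wrist's pose just before it. There is no depth.
- workorder.finish_job(): hands the job in; it is judged then, once.
Trained networks look in a picture, given as the dict that the camera call returned (one of the last four; its "shot" number tells which), for a name from the list of things; names that differ only in an ending like _2 or _b are one class to them, and where a whole thing is asked for, a point or a joint stands for the part that bears it (a point fixed in the world has none). Each returns a list of dicts, best first, with "score" (0 to 1); they miss things now and then, are a little off and sometimes report something else, mostly with a low value. They report only what shows in the picture. A call takes as long as a camera call.
- masks_of(picture, name): "mask" (400x640 bool, what is visible of it) and "bbox" ([left, top, right, bottom] in pixels, round what is visible of it).
The state is a dict: "time": time; "q": joint angles; "joint_vel": joint speeds; "joint_torque": joint torques, N m; "tool_pos": TCP position; "tcp_rot": TCP orientation; "wrist_force": force on the tool from outside, world axes, zero at the start; "torque": the same for the moment, N m; "width": opening from 0.0 (shut) to 1.0 (fully open); "grip_force": force on a finger pad.
Only numpy, scipy, OpenCV 4.12 (cv2) and the standard library are available. Lean on these libraries where they do the work, as an engineer would, in place of code of your own. Each camera call takes 0.05 s, during which the arm holds its last target. There are 200 camera calls.

## Task

Put the single bread roll that lies on the bare table at the right away in the white, green-rimmed bread keeper: its wooden cover has no handle, so press down on it with closed fingertips and slide it all the way open to the left, lay the roll flat in the well underneath, and then slide the cover fully shut over it the same way. Leave the blue-grey dish, the yellow pack of spread and the salt mill standing where they are.

Things in the scene. Friction and masses are not known exactly. Their poses are not given: they have to be found in the camera images.
- keeper: White enamelled box with a green rim, fixed to the table, 174 mm along x, 330 mm along y, rim 66 mm high, walls 12 mm. Origin on the table under its middle. -x side faces the robot, +y runs to the robot's left (turned up to 0.25 rad). Right (-y) half: a well 150 x 148 mm (x, y), floor 14 mm above the table; left half: a closed, vented deck 6.6 mm below the rim, where the open cover parks.
- well (a point): Centre of the floor of the keeper's well, 52 mm below the rim and 46 mm below the cover's underside (anything taller stops the cover). Axes as the keeper's.
- cover (a joint): Brown wooden sliding cover, 148 x 152 x 6 mm (x, y, z), top flush with the rim, no lip or handle. Slides only along the keeper's y: 0 = shut, against the right end wall; 0.152 m = fully open, against the left end wall; starts 0 to 6 mm ajar. Stays where it is left. It resists with about 3 N plus slight drag: a fingertip pressed down with some 6 to 20 N carries it along.
- cover_top (a point): Centre of the cover's top face, amid seven dark milled lines (look only); it moves with the cover. Axes as the keeper's.
- roll: Browned oblong bread roll, firm, 66 mm wide (its x), 103 mm long (its y), 33 mm high, 55 g, rounded sides; origin at the centre of its underside. Lies on the bare table to the right of the keeper, long axis up to 0.9 rad from world y. Grip it across its width, low down.
- dish: Bystander: blue-grey stoneware taster dish, 77 mm across, 42 mm high, in front of the keeper. Origin under its centre.
- cheese: Bystander: yellow pack of spread with a pale picture on its top, 73 x 102 x 37 mm, lying in front of the keeper. Origin under its centre.
- mill: Bystander: salt mill, 44 mm across, 90 mm high, standing beyond the roll near the jars. Origin under its centre.

How it is judged:
By the outcome, as a careful person would: the job done as asked, in the order asked, and still so for the second after the job is handed in, with the robot touching nothing.
It also fails if it takes over 61 s, if anything falls off the work surface, if the arm or the gripper's body presses on something with over 40 N, if the wrist force passes 120 N, or if a joint passes its speed limit or range.

## Working session

There is one attempt and no reset: what is moved stays moved. The work goes in short steps, Python scripts to look and compute and a tool call to move; the robot and the scene stay as the last step left them, time stands still between calls to the robot, and variables do not carry over. Pictures are saved under pics/ and viewed, at most 10 in all, crops included, and the job is handed in when it is done.

Besides the shell and the picture viewer there is one more tool, called after "Call:" as name(argument=value, ...) on one line, values as JSON. drive_tool: Moves the arm, as the interface text tells. Its arguments: {"type":"object","properties":{"rows":{"type":"array"},"force":{"type":"number"}},"required":["rows"]}

```bash
mkdir -p pics; cat > h.py <<'E'
import numpy as np, cv2
from scipy.spatial.transform import Rotation as R
from workcell import status, read_camera, workorder, masks_of
def cam(name):
    s=status.read_state(); p=read_camera(name)
    if name=='wrist':
        T=np.eye(4);T[:3,:3]=R.from_rotvec(s['tcp_rot']).as_matrix();T[:3,3]=s['tool_pos'];p['W']=T@np.array(p['mount'])
    else: p['W']=np.array(p['world_from_camera'])
    return p
def save(p,f): cv2.imwrite('pics/'+f,cv2.cvtColor(p['color'],cv2.COLOR_RGB2BGR))
def w(p,uv,z):
    u=cv2.undistortPoints(np.array(uv,float).reshape(-1,1,2),np.array(p['intrinsics']),np.array(p['D'])).reshape(-1,2)
    d=np.c_[u[:,0],-u[:,1],-np.ones(len(u))]@p['W'][:3,:3].T; o=p['W'][:3,3]
    return o+d*((z-o[2])/d[:,2])[:,None]
def proj(p,X):
    X=np.atleast_2d(X); c=(X-p['W'][:3,3])@p['W'][:3,:3]
    c=c*[1,-1,-1]
    return cv2.projectPoints(c,np.zeros(3),np.zeros(3),np.array(p['intrinsics']),np.array(p['D']))[0].reshape(-1,2)
def rect(p,name,z):
    out=[]
    for m in masks_of(p,name)[:2]:
        c=max(cv2.findContours(m['mask'].astype(np.uint8),0,1)[0],key=cv2.contourArea).reshape(-1,2)
        g=w(p,c,z)[:,:2]; r=cv2.minAreaRect((g*1000).astype(np.float32))
        out.append((round(m['score'],2),m['bbox'],np.round(r[0],1),np.round(r[1],1),round(r[2],1)))
    return out
E
python3 - <<'E'
from h import *
s=status.read_state();print(s['time'],s['tcp_rot'],s['wrist_force'])
for n in ['top','scene']:
    p=cam(n);save(p,n+'0.png');print(n,p['W'][:3,3])
    for k,z in [('keeper',.066),('cover',.066),('roll',.015),('dish',.042),('cheese',.037),('mill',.09)]:
        for r in rect(p,k,z): print(k,*r)
E
```

```text
0.0 [-3.11473064e+00 -3.92535067e-01  3.18103913e-04] [ 0.24496693  0.31890624 -0.0083537 ]
top [ 0.45061462 -0.06599862  0.91532343]
keeper 0.76 [198.3, 121.6, 348.5, 207.7] [587.2  65.7] [331.  176.9] 84.7
cover 0.68 [269.2, 135.3, 336.3, 201.4] [581.6  -4.2] [153.4 147.8] 84.9
roll 0.75 [404.0, 222.0, 442.8, 256.3] [ 412.6 -284.8] [99.3 64.4] 43.8
dish 0.97 [222.6, 240.3, 257.9, 274.2] [378.5 145.1] [75.1 80.8] 44.5
dish 0.71 [269.9, 135.4, 333.8, 202.0] [584.6  -3.3] [157.  150.7] 85.7
cheese 0.77 [279.1, 233.9, 328.2, 274.5] [376.6  -3.3] [ 76.2 106.8] 13.7
mill 0.76 [374.8, 137.3, 393.6, 159.9] [ 619.8 -185.5] [38.  47.5] 43.4
scene [-0.19150528 -0.60204566  0.49096598]
keeper 0.75 [244.1, 159.2, 374.7, 229.9] [544.6  36.2] [400.2 251.1] 85.0
cover 0.8 [284.7, 171.0, 367.6, 205.8] [578.6  -6.6] [153.9 146. ] 85.0
roll 0.61 [367.2, 259.8, 403.6, 296.1] [ 404.8 -287.2] [117.4  66.7] 38.0
roll 0.57 [285.0, 174.9, 366.7, 207.8] [669.7  66.7] [182.4 174.4] 84.5
dish 0.68 [208.2, 201.2, 242.8, 229.2] [350.9 117. ] [147.1  77.7] 52.1
cheese 0.75 [242.4, 220.1, 292.9, 252.5] [352.8 -20.6] [118.7 126. ] 14.8
mill 0.82 [390.2, 192.9, 411.1, 228.0] [ 550.4 -231.4] [184.9  34.9] 26.5
```

View pics/top0.png

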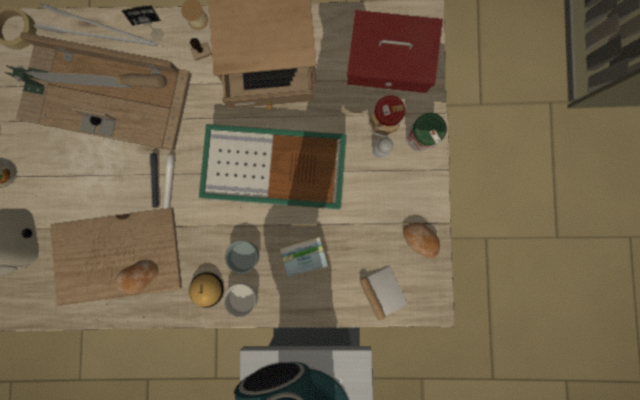

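View pics/scene0.png

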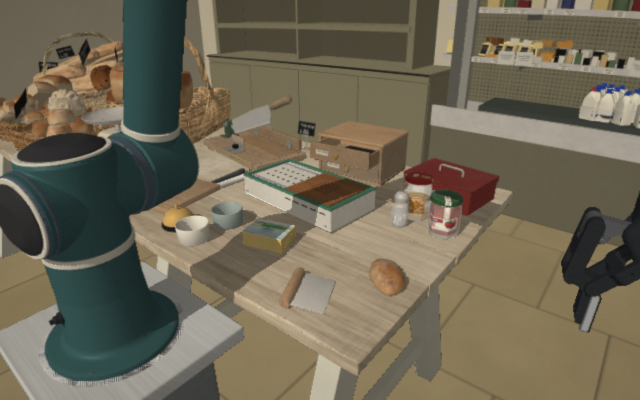

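The top view shows the keeper at (200-347, 125-207) px, with the cover on its right half and nearly shut. The roll is at (421, 239), lying diagonally, and the mill is at (383, 147). The scene view agrees. The keeper's yaw is about -5.3°, so I'll turn the tool to match it and close the fingers.

Call:
drive_tool(rows=[[0,0,6.6,0,0,0,0],[0,0,6.6,0,0,0,0],[0,0,6.5,0,0,0,0],[0,0,0,0.03,-0.03,0,0],[0,0,0,0.03,-0.04,0,0],[0,0,0,0.02,-0.04,0,0],[0,0,0,0.02,-0.04,0,0],[0,0,0,0.02,-0.04,0,0]], force=40)

```text
time: 1.37
tool_pos: [0.2944, -0.4887, 0.2313]
tcp_rot: [3.138, -0.147, 0.0]
wrist_force: [0.2, 0.6, -0.3]
width: -0.004
grip_force: 0.0
```

```bash
cat >> h.py <<'E'
def goto(X,yaw=None):
    s=status.read_state(); M=R.from_rotvec(s['tcp_rot']).as_matrix()
    print('t',round(s['time'],2),'pos',np.round(s['tool_pos'],4),'yaw',round(np.degrees(np.arctan2(M[1,0],M[0,0])),2),'tilt',np.round(M[:,2],4),'F',np.round(s['wrist_force'],1),'w',s['width'],'grip',s['grip_force'],'-> tool shift',np.round(M.T@(np.array(X)-s['tool_pos']),4))
E
python3 -c "
from h import *
goto([.582,-.003,.1])"
```

```text
t 1.37 pos [ 0.2944 -0.4887  0.2313] yaw -5.36 tilt [ 3.e-04 -1.e-04 -1.e+00] F [ 0.2  0.6 -0.3] w -0.004316273376521176 grip 0.0 -> tool shift [ 0.2409 -0.5105  0.1313]
```

Call:
drive_tool(rows=[[0,0,0,0.015,-0.038,0,0],[0,0,0,0.015,-0.038,0,0],[0,0,0,0.015,-0.038,0,0],[0,0,0,0.015,-0.038,0,0],[0,0,0,0.015,-0.038,0,0],[0,0,0,0.015,-0.038,0,0],[0,0,0,0.015,-0.038,0,0],[0,0,0,0.015,-0.038,0,0]])

```text
time: 2.03
tool_pos: [0.4419, -0.1969, 0.2318]
tcp_rot: [3.138, -0.146, 0.002]
wrist_force: [1.9, -0.8, 0.2]
width: -0.001
grip_force: 0.0
```

Call:
drive_tool(rows=[[0,0,0,0.02,-0.038,0,0],[0,0,0,0.02,-0.038,0,0],[0,0,0,0.02,-0.038,0,0],[0,0,0,0.02,-0.038,0,0],[0,0,0,0.02,-0.03,0.0,0],[0,0,0,0.01,-0.01,0.0,0],[0,0,0,0,0,0,0],[0,0,0,0,0,0,0]])

```text
time: 2.7
tool_pos: [0.5659, -0.0219, 0.2311]
tcp_rot: [3.138, -0.143, -0.001]
wrist_force: [0.4, -1.1, -0.7]
width: -0.002
grip_force: 0.0
```

```bash
python3 -c "
from h import *
goto([.582,-.003,.08])
p=cam('wrist');save(p,'w1.png');print(p['W'].round(3))
for k in ['keeper','cover']: print(*rect(p,k,.066))
"
```

```text
t 2.7 pos [ 0.5659 -0.0219  0.2311] yaw -5.23 tilt [-9.e-04 -6.e-04 -1.e+00] F [ 0.4 -1.1 -0.7] w -0.001559641615937565 grip 0.0 -> tool shift [ 0.0144 -0.0204  0.151 ]
[[-0.091  0.957  0.277  0.636]
 [-0.996 -0.087 -0.025 -0.029]
 [ 0.    -0.278  0.961  0.373]
 [ 0.     0.     0.     1.   ]]
(0.55, [7.0, 63.0, 413.4, 256.1], array([587.7,  66.9]), array([329.6, 174. ]), 84.6)
(0.93, [204.1, 76.9, 392.2, 246.9], array([581.1,  -3.3]), array([153.1, 147.7]), 84.7)
```

View pics/w1.png

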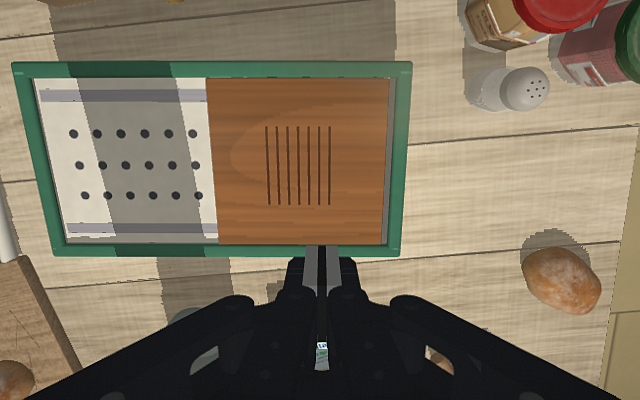

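The wrist view confirms it: keeper centre (0.5875, 0.0665), cover centre (0.581, -0.003), about 6 mm ajar. Next I'll descend to just above the cover.

Call:
drive_tool(rows=[[0,0,0,0.014,-0.02,0.02,0],[0,0,0,0,0,0.035,0],[0,0,0,0,0,0.035,0],[0,0,0,0,0,0.035,0],[0,0,0,0,0,0.02,0],[0,0,0,0,0,0.01,0],[0,0,0,0,0,0,0],[0,0,0,0,0,0,0]])

```text
time: 3.52
tool_pos: [0.5818, -0.0044, 0.0769]
tcp_rot: [3.138, -0.148, 0.0]
wrist_force: [0.9, -0.0, -0.5]
width: -0.001
grip_force: 0.0
```

Call:
drive_tool(rows=[[0,0,0,0,0,0.004,0],[0,0,0,0,0,0.004,0],[0,0,0,0,0,0.002,0],[0,0,0,0,0,0,0],[0,0,0,0,0,0,0]])

```text
time: 3.93
tool_pos: [0.582, -0.0034, 0.0667]
tcp_rot: [3.138, -0.146, 0.001]
wrist_force: [-0.6, 0.3, -0.6]
width: -0.003
grip_force: 0.0
```

Call:
drive_tool(rows=[[0,0,0,0,0,0.001,0],[0,0,0,0,0,0.001,0],[0,0,0,0,0,0,0],[0,0,0,0,0,0,0]])

```text
time: 4.27
tool_pos: [0.5822, -0.0034, 0.066]
tcp_rot: [3.138, -0.146, 0.001]
wrist_force: [-4.5, 0.5, 9.4]
width: 0.002
grip_force: 4.2
```

Call:
drive_tool(rows=[[0,0,0,0,0,0.0005,0],[0,0,0,0,-0.004,0,0],[0,0,0,0,-0.008,0,0],[0,0,0,0,-0.008,0,0],[0,0,0,0,0,0,0]])

```text
time: 4.68
tool_pos: [0.5842, 0.0171, 0.066]
tcp_rot: [3.138, -0.145, 0.001]
wrist_force: [-4.4, 1.9, 12.2]
width: -0.0
grip_force: 5.6
```

```bash
python3 -c "
from h import *
goto([.5,0,.08])
p=cam('top');print(*rect(p,'cover',.066))
p=cam('wrist');print(*rect(p,'cover',.066));save(p,'w2.png')
p=cam('scene');print(*rect(p,'cover',.066))
goto([.5,0,.08])
"
```

```text
t 4.68 pos [0.5842 0.0171 0.066 ] yaw -5.29 tilt [ 9.e-04 -1.e-04 -1.e+00] F [-4.4  1.9 12.2] w -0.0003666122068072712 grip 5.560870771296322 -> tool shift [-0.0822  0.0248 -0.0141]
(0.95, [259.8, 136.4, 327.0, 200.8], array([547.5,  56.4]), array([78.5, 75.1]), 80.4)
(0.75, [126.1, 90.5, 516.7, 373.9], array([604.4,  15.2]), array([151.1, 104.7]), 85.0)
(0.78, [278.8, 171.5, 360.3, 202.0], array([584.9,  12.7]), array([163.8, 160.4]), 84.0) (0.26, [241.9, 219.2, 295.6, 252.6], array([317.4, -58.2]), array([111.2, 118.3]), 15.2)
t 4.98 pos [0.5841 0.0171 0.0659] yaw -5.33 tilt [ 9.e-04  8.e-04 -1.e+00] F [-4.4  2.6 11.6] w -0.0028549452727546823 grip 5.491463603102602 -> tool shift [-0.0821  0.0248 -0.0141]
```

View pics/w2.png

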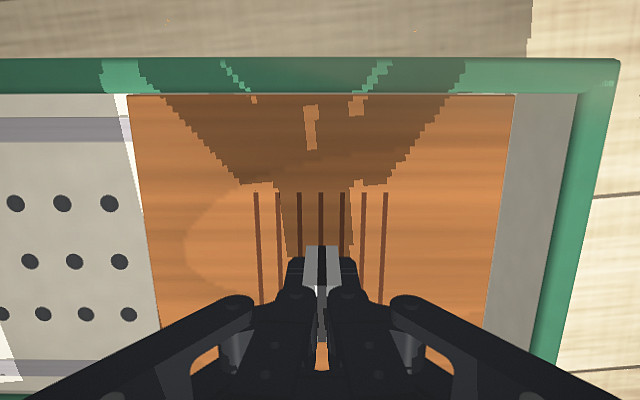

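The gap at the right has widened (515-575 px), so the cover is moving with the fingertip. I'll keep sliding.

Call:
drive_tool(rows=[[0,0,0,0,-0.008,0,0],[0,0,0,0,-0.014,0,0],[0,0,0,0,-0.014,0,0],[0,0,0,0,-0.014,0,0],[0,0,0,0,-0.014,0,0],[0,0,0,0,-0.014,0,0],[0,0,0,0,-0.014,0,0],[0,0,0,0,-0.012,0,0]])

```text
time: 5.65
tool_pos: [0.5937, 0.1202, 0.066]
tcp_rot: [3.137, -0.145, 0.001]
wrist_force: [-4.4, -3.5, 11.4]
width: 0.003
grip_force: 5.5
```

Call:
drive_tool(rows=[[0,0,0,0,-0.008,0,0],[0,0,0,0,-0.006,0,0],[0,0,0,0,-0.006,0,0],[0,0,0,0,-0.004,0,0],[0,0,0,0,0,0,0]])

```text
time: 6.07
tool_pos: [0.5964, 0.1442, 0.066]
tcp_rot: [3.138, -0.144, 0.003]
wrist_force: [-3.8, -1.8, 8.4]
width: -0.0
grip_force: 4.8
```

Call:
drive_tool(rows=[[0,0,0,0,-0.004,0,0],[0,0,0,0,-0.003,0,0],[0,0,0,0,0,0,0]])

```text
time: 6.32
tool_pos: [0.5977, 0.1505, 0.066]
tcp_rot: [3.137, -0.145, 0.005]
wrist_force: [-1.0, -3.4, 7.9]
width: 0.003
grip_force: 4.0
```

Call:
drive_tool(rows=[[0,0,0,0,0,-0.01,0],[0,0,0,0,0,-0.03,0.3],[0,0,0,0,0.02,-0.035,1],[0,0,0,0,0.035,-0.02,1],[0,0,0,-0.01,0.038,0,1],[0,0,0,-0.01,0.038,0,1],[0,0,0,-0.01,0.038,0,1],[0,0,0,0,0,0,1]])

```text
time: 6.98
tool_pos: [0.5482, -0.0198, 0.1592]
tcp_rot: [3.135, -0.152, -0.002]
wrist_force: [-0.7, 0.5, -1.0]
width: 0.974
grip_force: 0.0
```

```bash
python3 -c "
from h import *
p=cam('wrist');save(p,'w3.png')
goto([.4126,-.2848,.12])
for k,z in [('keeper',.066),('cover',.066),('roll',.015)]: print(*rect(p,k,z))
p=cam('top')
for k,z in [('keeper',.066),('cover',.066),('roll',.015)]: print(*rect(p,k,z))
"
```

```text
t 7.03 pos [ 0.5494 -0.0173  0.1593] yaw -5.59 tilt [-1.e-04 -4.e-04 -1.e+00] F [-0.4  0.4  0.1] w 1.0008006765758843 grip 0.0 -> tool shift [-0.1101  0.2795  0.0394]
(0.79, [0.0, 16.1, 443.2, 276.1], array([586.8,  58.6]), array([313.1, 173.4]), 84.6)
(0.88, [0.7, 40.4, 200.5, 261.7], array([594., 138.]), array([147.4, 148.5]), 84.6)
(0.73, [561.4, 258.6, 636.4, 340.3], array([ 409.6, -270.3]), array([96.5, 65.9]), 9.0)
(0.62, [198.3, 125.1, 343.5, 205.2], array([536.7,  59.3]), array([182. ,  76.6]), 84.9)
(0.73, [209.8, 130.2, 269.8, 194.7], array([547.8, 108.4]), array([76. , 59.4]), 85.1) (0.34, [199.0, 122.0, 342.8, 207.0], array([534.5,  58.1]), array([181.4,  77.4]), 83.1)
(0.95, [402.6, 224.3, 437.2, 258.3], array([ 412. , -284.5]), array([100.9,  62.6]), 48.8)
```

View pics/w3.png

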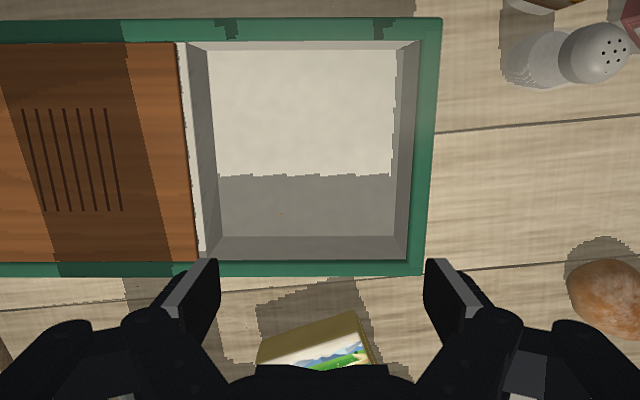

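The cover is parked at the left, with its right edge at about column 192, and the well is empty. Now to the roll.

Call:
drive_tool(rows=[[0,0,0,-0.018,0.04,0,1],[0,0,0,-0.018,0.04,0,1],[0,0,0,-0.018,0.04,0,1],[0,0,0,-0.018,0.04,0,1],[0,0,0,-0.018,0.04,0,1],[0,0,0,-0.018,0.04,0,1],[0,0,0,-0.018,0.04,0,1],[0,0,0,-0.018,0.04,0,1]])

```text
time: 8.05
tool_pos: [0.3856, -0.3055, 0.159]
tcp_rot: [3.138, -0.143, 0.001]
wrist_force: [1.6, -0.2, -0.3]
width: 0.998
grip_force: 0.0
```

Call:
drive_tool(rows=[[0,0,-7,0,0,0,1],[0,0,-7,0,0,0,1],[0,0,-7,0,0,0,1],[0,0,-7,0,0,0,1],[0,0,-7,0,0,0,1],[0,0,-7,0,0,0,1],[0,0,-7,0,0,0,1],[0,0,-2,0,0,0,1]])

```text
time: 8.72
tool_pos: [0.3868, -0.304, 0.1587]
tcp_rot: [-2.891, -1.229, 0.0]
wrist_force: [-0.4, 0.5, -0.6]
width: 0.999
grip_force: 0.0
```

```bash
python3 -c "
from h import *
goto([.4126,-.2848,.0])
p=cam('wrist');save(p,'w4.png')
for k,z in [('roll',.014),('roll',.02)]: print(*rect(p,k,z))
p=cam('top')
print(*rect(p,'cover',.066)); e=w(p,[[269.8,165]],.066); print(e)
save(p,'t4.png'); cv2.imwrite('pics/t4c.png',cv2.resize(cv2.imread('pics/t4.png')[110:220,190:360],None,fx=4,fy=4))
"
```

```text
t 8.72 pos [ 0.3868 -0.304   0.1587] yaw 46.07 tilt [-1.e-04  2.e-04 -1.e+00] F [-0.4  0.5 -0.6] w 0.9987964967841556 grip 0.0 -> tool shift [0.0317 0.0053 0.1587]
(0.95, [283.2, 82.7, 362.8, 206.2], array([ 411.4, -284.5]), array([102.2,  63.4]), 44.6)
(0.95, [283.2, 82.7, 362.8, 206.2], array([ 411.9, -283.9]), array([100.1,  62.1]), 44.6)
(0.91, [207.4, 131.6, 272.8, 196.8], array([594.8, 141. ]), array([153.8, 147.5]), 85.0)
[[0.5887701  0.07143414 0.066     ]]
```

View pics/w4.png

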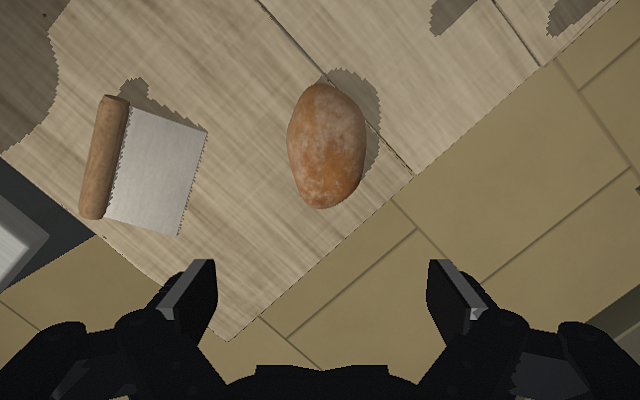

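View pics/t4c.png

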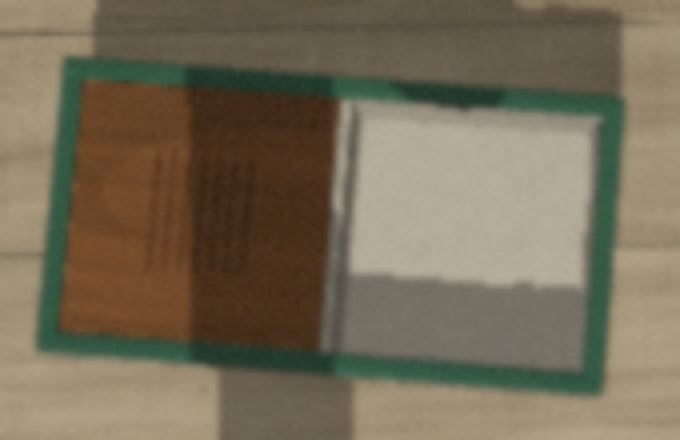

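Cover centre is (0.595, 0.141), so it is fully open. The roll at (325, 145) px lies upright between the finger lines, with its long axis at 44.6°. I'll descend to grip it.

Call:
drive_tool(rows=[[0,0,1.4,0,0,0,1],[0,0,0,0.016,0.002,0,1],[0,0,0,0.0155,0.0015,0.02,1],[0,0,0,0,0,0.038,1],[0,0,0,0,0,0.038,1],[0,0,0,0,0,0.03,1],[0,0,0,0,0,0.016,1],[0,0,0,0,0,0.01,1]])

```text
time: 9.63
tool_pos: [0.4092, -0.2835, 0.0039]
tcp_rot: [-2.907, -1.18, 0.004]
wrist_force: [-0.2, 1.3, 0.7]
width: 1.003
grip_force: 0.0
```

Call:
drive_tool(rows=[[0,0,0,0,0,0.006,1],[0,0,0,0,0,0.004,1],[0,0,0,0,0,0,1],[0,0,0,0,0,0,1]])

```text
time: 9.97
tool_pos: [0.4121, -0.2859, -0.0021]
tcp_rot: [2.909, 1.183, 0.002]
wrist_force: [0.2, -0.1, -0.1]
width: 1.001
grip_force: 0.0
```

Call:
drive_tool(rows=[[0,0,0,0,0,0,0.5],[0,0,0,0,0,0,0.5],[0,0,0,0,0,0,0.5],[0,0,0,0,0,0,0.5],[0,0,0,0,0,0,0.5]], force=30)

```text
time: 10.38
tool_pos: [0.4121, -0.2859, -0.0014]
tcp_rot: [2.908, 1.183, 0.002]
wrist_force: [-0.7, 1.9, 6.8]
width: 0.733
grip_force: 31.3
```

Call:
drive_tool(rows=[[0,0,0,0,0,-0.008,0.5],[0,0,0,0,0,-0.02,0.5],[0,0,0,0,0,-0.03,0.5],[0,0,0,0,0,-0.03,0.5],[0,0,0,0,0,-0.03,0.5],[0,0,0,0,0,-0.012,0.5]])

```text
time: 10.88
tool_pos: [0.4134, -0.2868, 0.1321]
tcp_rot: [2.904, 1.181, 0.006]
wrist_force: [1.2, 0.4, -0.3]
width: 0.731
grip_force: 33.2
```

Call:
drive_tool(rows=[[0,0,0,0.02,-0.005,0,0.5],[0,0,0,0.035,-0.009,0,0.5],[0,0,0,0.04,-0.01,0,0.5],[0,0,0,0.04,-0.01,0,0.5],[0,0,0,0.04,-0.01,0,0.5],[0,0,0,0.04,-0.01,0,0.5],[0,0,0,0.04,-0.01,0,0.5],[0,0,0,0.035,-0.009,0,0.5]])

```text
time: 11.55
tool_pos: [0.5685, -0.0279, 0.1266]
tcp_rot: [-2.909, -1.184, -0.0]
wrist_force: [0.7, -0.3, -0.7]
width: 0.731
grip_force: 33.2
```

Call:
drive_tool(rows=[[0,0,5,0,0,0,0.5],[0,0,7,0,0,0,0.5],[0,0,7,0,0,0,0.5],[0,0,7,0,0,0,0.5],[0,0,7,0,0,0,0.5],[0,0,7,0,0,0,0.5],[0,0,6,0,0,0,0.5],[0,0,4,0,0,0,0.5]])

```text
time: 12.22
tool_pos: [0.5673, -0.0303, 0.1263]
tcp_rot: [-3.137, 0.165, 0.001]
wrist_force: [0.5, 0.4, -0.3]
width: 0.736
grip_force: 33.2
```

```bash
python3 -c "
from h import *
goto([.5801,-.0122,.013])
p=cam('scene');save(p,'s5.png');print(*rect(p,'roll',.12))
p=cam('wrist');save(p,'w5.png');print(*rect(p,'roll',.13),*rect(p,'keeper',.066))
goto([.5801,-.0122,.013])
"
```

```text
t 12.22 pos [ 0.5673 -0.0303  0.1263] yaw -6.02 tilt [-8.e-04  1.e-04 -1.e+00] F [ 0.5  0.4 -0.3] w 0.7361873432301267 grip 33.23120965040289 -> tool shift [ 0.0109 -0.0193  0.1133]

(0.62, [236.7, 149.9, 399.3, 366.4], array([566.1, -30.7]), array([ 69.4, 103. ]), 80.6) (0.6, [0.0, 43.4, 443.3, 330.3], array([585.2,  43.4]), array([283. , 174.6]), 84.7) (0.53, [0.0, 74.0, 173.4, 310.2], array([592.8, 122.3]), array([116.8, 147.4]), 84.6)
t 12.47 pos [ 0.5676 -0.0304  0.1266] yaw -5.63 tilt [-4.e-04  1.e-04 -1.e+00] F [-0.3  0.1 -1.1] w 0.7355427323454308 grip 33.22654228541069 -> tool shift [ 0.0107 -0.0193  0.1136]
```

View pics/w5.png

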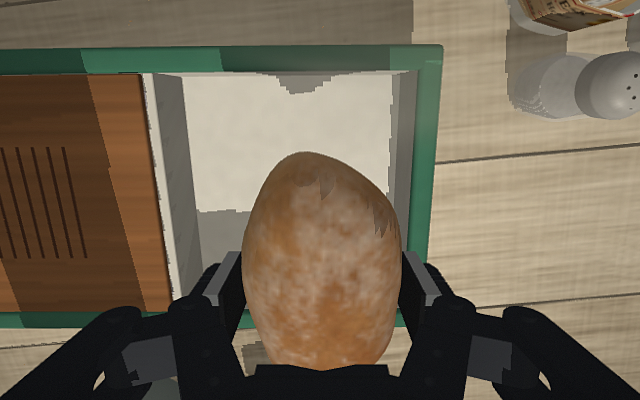

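The roll is held squarely, with the well just ahead and to the left of it (150-415 px). I'll centre it and lower it.

Call:
drive_tool(rows=[[0,0,0,0.0107,-0.0193,0,0.5],[0,0,0,0,0,0,0.5],[0,0,0,0,0,0.02,0.5],[0,0,0,0,0,0.025,0.5],[0,0,0,0,0,0.025,0.5],[0,0,0,0,0,0.02,0.5],[0,0,0,0,0,0.01,0.5],[0,0,0,0,0,0,0.5]])

```text
time: 13.13
tool_pos: [0.5776, -0.0122, 0.0238]
tcp_rot: [3.138, -0.156, -0.009]
wrist_force: [-0.3, 0.3, -0.6]
width: 0.734
grip_force: 33.3
```

Call:
drive_tool(rows=[[0,0,0,0,0,0.006,0.5],[0,0,0,0,0,0.004,0.5],[0,0,0,0,0,0.002,0.5],[0,0,0,0,0,0,0.5],[0,0,0,0,0,0,0.5]])

```text
time: 13.55
tool_pos: [0.581, -0.0123, 0.0156]
tcp_rot: [3.138, -0.157, 0.002]
wrist_force: [-0.7, -0.5, -0.6]
width: 0.738
grip_force: 33.3
```

Call:
drive_tool(rows=[[0,0,0,0,0,0.0015,0.5],[0,0,0,0,0,0.001,0.5],[0,0,0,0,0,0,0.5],[0,0,0,0,0,0,0.5]])

```text
time: 13.88
tool_pos: [0.5808, -0.0123, 0.0127]
tcp_rot: [-3.138, 0.157, -0.001]
wrist_force: [1.2, 0.3, 0.9]
width: 0.738
grip_force: 33.4
```

Call:
drive_tool(rows=[[0,0,0,0,0,0,0.8],[0,0,0,0,0,0,0.95],[0,0,0,0,0,0,0.95],[0,0,0,0,0,0,0.95]])

```text
time: 14.22
tool_pos: [0.5803, -0.0123, 0.0122]
tcp_rot: [-3.138, 0.157, 0.0]
wrist_force: [-0.6, -0.1, -0.4]
width: 0.948
grip_force: 0.0
```

Call:
drive_tool(rows=[[0,0,0,0,0,-0.008,0.95],[0,0,0,0,0,-0.02,0.95],[0,0,0,0,0,-0.035,0.95],[0,0,0,0,0,-0.035,0.95],[0,0,0,0,0,-0.035,0.6],[0,0,0,0,0,-0.015,0],[0,0,0,-0.03,0,0,0],[0,0,0,-0.03,0,0,0]])

```text
time: 14.88
tool_pos: [0.5228, -0.0064, 0.1635]
tcp_rot: [3.138, -0.157, 0.009]
wrist_force: [-0.7, -0.1, -0.6]
width: 0.393
grip_force: 0.0
```

```bash
python3 -c "
from h import *
p=cam('wrist');save(p,'w6.png')
goto([.597,.146,.078])
for k,z in [('roll',.03),('cover',.066)]: print(*rect(p,k,z))
"
```

```text
t 14.93 pos [ 0.514  -0.0055  0.1602] yaw -5.72 tilt [-6.1e-03  5.0e-04 -1.0e+00] F [-6.7  0.4 -1.5] w 0.30259698407716595 grip 0.0 -> tool shift [ 0.068  -0.1591  0.0818]
(0.64, [276.8, 45.5, 361.3, 180.1], array([580.6, -12.5]), array([62.7, 99. ]), 82.5) (0.4, [0.0, 0.0, 215.0, 228.3], array([594.4, 164.7]), array([177.1, 170.2]), 84.4)
(0.56, [0.0, 0.6, 212.1, 227.2], array([594.5, 141.3]), array([152.9, 147.2]), 84.4)
```

View pics/w6.png

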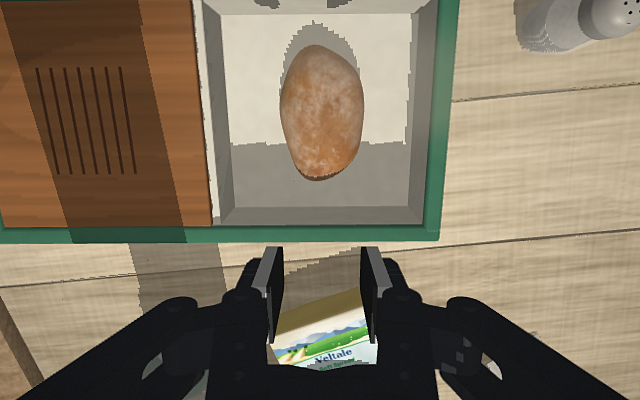

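The roll lies flat and central in the well, at (322, 112) px. Now to press on the parked cover's centre.

Call:
drive_tool(rows=[[0,0,0,0.015,-0.034,0,0],[0,0,0,0.015,-0.04,0,0],[0,0,0,0.015,-0.04,0,0],[0,0,0,0.015,-0.04,0.01,0],[0,0,0,0,0,0.035,0],[0,0,0,0,0,0.03,0],[0,0,0,0,0,0.01,0],[0,0,0,0,0,0,0]], force=40)

```text
time: 15.7
tool_pos: [0.5913, 0.1368, 0.0719]
tcp_rot: [3.136, -0.156, -0.011]
wrist_force: [-0.8, 0.2, -0.9]
width: 0.001
grip_force: 0.0
```

Call:
drive_tool(rows=[[0,0,0,0,0,0,0],[0,0,0,0,0,0,0],[0,0,0,0,0,0,0]])

```text
time: 15.95
tool_pos: [0.5959, 0.137, 0.0784]
tcp_rot: [-3.137, 0.158, -0.007]
wrist_force: [0.2, 0.0, 0.0]
width: 0.0
grip_force: 0.0
```

```bash
python3 -c "
from h import *
goto([.595,.141,.066])"
```

```text
t 15.95 pos [0.5959 0.137  0.0784] yaw -5.78 tilt [ 4.3e-03  8.0e-04 -1.0e+00] F [0.2 0.  0. ] w 0.0001709653921428986 grip 0.0 -> tool shift [-0.0014 -0.0038  0.0124]
```

Call:
drive_tool(rows=[[0,0,0,0,0,0.006,0],[0,0,0,0,0,0.003,0],[0,0,0,0,0,0.002,0],[0,0,0,0,0,0,0],[0,0,0,0,0,0,0]])

```text
time: 16.37
tool_pos: [0.5943, 0.137, 0.066]
tcp_rot: [3.138, -0.157, 0.001]
wrist_force: [-1.4, -1.8, 6.9]
width: 0.002
grip_force: 2.9
```

Call:
drive_tool(rows=[[0,0,0,0,0,0.0008,0],[0,0,0,0,0.005,0,0],[0,0,0,0,0.01,0,0],[0,0,0,0,0.014,0,0],[0,0,0,0,0.014,0,0],[0,0,0,0,0.014,0,0],[0,0,0,0,0.014,0,0],[0,0,0,0,0.014,0,0]])

```text
time: 17.03
tool_pos: [0.5867, 0.0533, 0.066]
tcp_rot: [-3.135, 0.158, -0.005]
wrist_force: [-0.5, 4.3, 8.1]
width: 0.002
grip_force: 3.6
```

Call:
drive_tool(rows=[[0,0,0,0,0.014,0,0],[0,0,0,0,0.014,0,0],[0,0,0,0,0.014,0,0],[0,0,0,0,0.011,0,0],[0,0,0,0,0.008,0,0],[0,0,0,0,0.005,0,0],[0,0,0,0,0.003,0,0],[0,0,0,0,0,0,0]])

```text
time: 17.7
tool_pos: [0.5803, -0.0163, 0.066]
tcp_rot: [-3.137, 0.159, -0.006]
wrist_force: [-0.0, 0.1, 7.0]
width: -0.001
grip_force: 3.5
```

Call:
drive_tool(rows=[[0,0,0,0,0,0.0007,0],[0,0,0,0,0.004,0,0],[0,0,0,0,0.004,0,0],[0,0,0,0,0.003,0,0],[0,0,0,0,0,0,0]])

```text
time: 18.12
tool_pos: [0.5799, -0.0265, 0.066]
tcp_rot: [-3.136, 0.158, -0.008]
wrist_force: [-0.3, 3.5, 9.6]
width: 0.003
grip_force: 4.6
```

Call:
drive_tool(rows=[[0,0,0,0,0,-0.01,0],[0,0,0,0,0,-0.03,0],[0,0,0,0,0,-0.035,0],[0,0,0,-0.03,0,-0.035,0],[0,0,0,-0.03,0,-0.03,0],[0,0,0,-0.03,0,0,0],[0,0,0,0,0,0,0],[0,0,0,0,0,0,0]])

```text
time: 18.78
tool_pos: [0.49, -0.0184, 0.2]
tcp_rot: [3.137, -0.157, 0.002]
wrist_force: [-1.5, 0.4, 0.2]
width: -0.0
grip_force: 0.0
```

```bash
python3 -c "
from h import *
goto([.58,-.011,.078])
p=cam('wrist');save(p,'w7.png')
for k,z in [('keeper',.066),('cover',.066)]: print(*rect(p,k,z))
p=cam('top')
for k,z in [('cover',.066),('dish',.042),('cheese',.037),('mill',.09)]: print(k,*rect(p,k,z))
"
```

```text
t 18.78 pos [ 0.49   -0.0184  0.2   ] yaw -5.73 tilt [ 1.1e-03 -3.0e-04 -1.0e+00] F [-1.5  0.4  0.2] w -9.826503721581471e-05 grip 0.0 -> tool shift [ 0.0886 -0.0163  0.1221]
(0.57, [0.0, 0.0, 421.2, 188.0], array([568.6,  67.9]), array([329.3, 137.6]), 84.2)
(0.81, [184.7, 0.0, 404.1, 170.2], array([567.5,  -7.4]), array([152. , 122.7]), 84.3)
cover (0.83, [275.6, 134.8, 340.4, 146.0], array([645.5, -15. ]), array([153.5,  20.4]), 84.0)
dish (0.79, [227.4, 238.4, 258.7, 275.6], array([376.1, 138.3]), array([68.1, 76.9]), 82.0)
cheese (0.74, [282.4, 239.1, 317.1, 276.0], array([376. ,   1.9]), array([72.4, 90.6]), 15.2)
mill (0.59, [373.4, 140.1, 393.1, 160.0], array([ 619.8, -185.5]), array([42.2, 42.9]), 88.8)
```

View pics/w7.png

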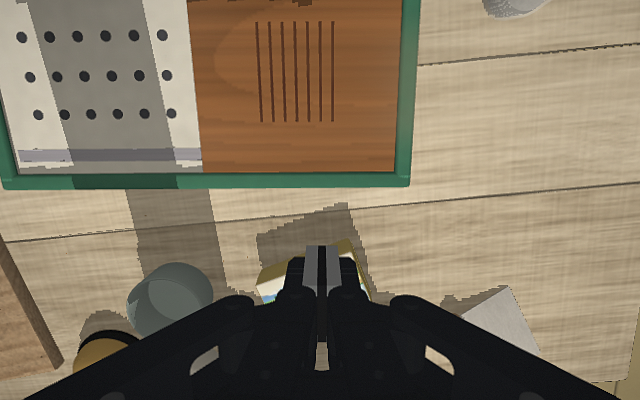

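The cover looks shut against the right wall, with its edge at column 393-400 and no grey gap. I'll move the arm clear and check the numbers.

Call:
drive_tool(rows=[[0,0,0,-0.02,0.035,-0.01,0],[0,0,0,-0.01,0.04,0,0],[0,0,0,0,0.04,0,0],[0,0,0,0,0.04,0,0],[0,0,0,0,0.04,0,0],[0,0,0,0,0.04,0,0],[0,0,0,0,0,0,0],[0,0,0,0,0,0,0]])

```text
time: 19.85
tool_pos: [0.4376, -0.2512, 0.209]
tcp_rot: [-3.137, 0.164, 0.001]
wrist_force: [0.6, 0.7, -0.4]
width: -0.001
grip_force: 0.0
```

```bash
python3 -c "
from h import *
a=cv2.imread('pics/w7.png')[...,::-1];print(a[60,388:412].tolist());b=cv2.imread('pics/w1.png')[...,::-1];print(b[120,380:408].tolist())
goto([.58,-.011,.078])
for n in ['top','scene']:
  p=cam(n)
  for k,z in [('keeper',.066),('cover',.066),('dish',.042),('cheese',.037),('mill',.09),('roll',.02)]: print(k,*rect(p,k,z))
"
```

```text
[[136, 94, 60], [137, 96, 61], [136, 94, 61], [134, 93, 59], [138, 97, 63], [137, 96, 62], [138, 96, 63], [138, 96, 64], [137, 96, 63], [140, 98, 64], [136, 95, 63], [97, 80, 57], [74, 85, 68], [83, 99, 77], [86, 106, 81], [88, 109, 84], [89, 113, 89], [90, 112, 88], [90, 113, 87], [90, 113, 87], [91, 114, 88], [91, 113, 89], [92, 113, 88], [91, 113, 88]]
[[146, 104, 66], [148, 104, 67], [148, 105, 69], [148, 105, 68], [149, 106, 69], [150, 107, 69], [148, 103, 66], [106, 91, 72], [115, 108, 97], [118, 109, 96], [117, 109, 94], [116, 108, 94], [119, 110, 97], [103, 99, 83], [80, 91, 70], [89, 109, 85], [92, 114, 90], [96, 120, 94], [95, 120, 93], [94, 118, 93], [96, 119, 94], [94, 119, 93], [95, 118, 92], [95, 119, 92], [95, 119, 93], [96, 120, 94], [95, 120, 93], [93, 116, 91]]
t 19.85 pos [ 0.4376 -0.2512  0.209 ] yaw -5.98 tilt [-7.e-04  6.e-04 -1.e+00] F [ 0.6  0.7 -0.4] w -0.0013773178344356554 grip 0.0 -> tool shift [ 0.1167 -0.2537  0.131 ]
keeper (0.59, [198.6, 122.1, 347.3, 206.5], array([586.3,  65.7]), array([331. , 177.2]), 84.7)
cover (0.76, [271.3, 135.7, 337.1, 201.7],
[... 295 characters left out ...]
]), array([ 73.7, 102.5]), 15.3) (0.22, [271.5, 132.3, 336.9, 202.3], array([586.7,  -8. ]), array([160.1, 156.6]), 84.7)
mill (0.86, [372.6, 137.9, 396.2, 160.3], array([ 619.8, -185.5]), array([37.9, 50.7]), 44.3)
roll
keeper (0.63, [245.0, 158.4, 374.9, 230.5], array([546.4,  36.1]), array([403.7, 261. ]), 85.2)
cover (0.85, [286.6, 170.2, 367.8, 204.5], array([577.8,  -9.2]), array([152.8, 150.5]), 84.6)
dish (0.68, [210.6, 201.9, 244.4, 230.2], array([353.9, 115.6]), array([147.7,  76.2]), 56.2)
cheese (0.69, [241.8, 216.4, 295.2, 255.9], array([352.9, -20.5]), array([119.2, 125.2]), 15.7)
mill (0.61, [386.2, 188.3, 408.5, 227.0], array([ 548., -232.]), array([178.7,  35.9]), 26.4)
roll
```

The grey gap is gone, with brown meeting green directly, and the bystanders haven't moved. I'll hand the job in.

```bash
python3 -c "
from h import *
print(workorder.finish_job())"
```

```text
the job is handed in; nothing more can be done
None
```

The roll lies flat in the keeper's well with the cover slid fully shut over it, the dish, spread and mill still stand where they were, and the job was handed in after about 20 s on the robot's clock; no verdict was returned.

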